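# Shut and lock the relay box with its quarter-turn fastener

## Robot

A 6-joint arm with a two-finger parallel gripper is mounted at the origin on a cart in front of the work surface, level with it; the furniture and walls round the work are solid. World frame = base frame: x ahead of the robot, y to its left, z up, the work surface at z = 0. Lengths are in m, angles in rad, forces in N, time in s.
With the tool pointing down it reaches from about 0.425 to 0.95 m from the base axis. Payload 3.5 kg.
Tool frame: the origin (TCP) lies between the finger pads; the fingertips stand 19 mm ahead of it and the grasp point (between the pads) is the TCP; z points along the fingers, y is the line along which they close (so a half turn about z gives the same grasp; the last joint's range is limited). The gripper opens to 85 mm and grips with 20 to 120 N. Pads are 22 mm wide; open, the fingers measure 114 mm over their backs; the gripper's body (76 mm by 85 mm) begins 54 mm behind the grasp point. The pads swing forward as they close: fully open they stand 13 mm farther back than shut.
Start: joints at [-0.15, 0.286, 1.577, -0, 1.279, -0.15], TCP at [0.675, 0, 0.25] pointing down, gripper open.
Joint ranges: [-2.77, 2.77], [-0.9, 2.22], [0.21, 2.48], [-1.53, 4.67], [0.24, 2.81], [-2.84, 2.84]. Speed limits (rad/s): [2.79, 2.79, 3.14, 3.14, 3.14, 3.14].

## Interface

Orientations are given as a unit quaternion [x, y, z, w].
In Python, from plant import get_state, cams, ctrl gives the robot as it stands. The module is installed in compiled form; this text tells all that it offers.
- The arm moves only by the tool jog_arm, never from a script. Its argument "deltas" is text: rows parted by semicolons, each of 6 numbers parted by spaces: the shift along the world's x, y, z normalised to -1 to 1, where 1 is 0.02 m, then the turn, a rotation vector about the world's x, y, z normalised to -1 to 1, where 1 is 0.1 rad. In form: x y z ax ay az; .... A call has 1 to 20 rows; each row shifts and turns the commanded pose from where the row before left it; what a row does not reach is not made up. A row lasts 1/8 s, in which the tool goes at most 62.5 mm and 10.7 degrees, less where a joint would pass 70% of its speed; a pose out of reach is approached as far as the arm can. A call with a number of a shift or a turn outside -1 to 1 is refused whole. A call with a gripper value outside its range is refused whole. "gripper" is the opening, from 0 (shut) to 1 (fully open), set as the call begins (left out, the last holds). The fingers move at their own pace and stop on an object; "squeeze" is the grip in N (left out, the last holds). Time passes only in rows, so rows that do not move let the fingers close. It gives the time, the measured TCP pose, the force, the opening and the grip force at its end, in the units of the state.
- get_state(): the state, without advancing time (a new reading comes with each control period).
- cams.read_camera(name): name is "scene" or "side" or "wrist"; returns a dict with "color" (420x560x3 uint8, blue, green, red), "vfov" (degrees; the focal length in pixels is half the picture's height over the tangent of half this angle, whatever the lens; pixels are square), "cx", "cy" (the principal point, pixels), "rvec" (rotation vector, rad) and "tvec" (3), from world to camera coordinates, as OpenCV has them. Camera axes: x right, y down, z forward; pixel columns grow to the right and rows downward; lengths in m; the calibration is good to about 2 mm. A picture is of the moment at which its call begins. There is no depth.
- ctrl.sign_off(): hands the job in; it is judged then, once.
The state is a dict: "time": time; "qpos": joint angles; "dq": joint speeds; "joint_efforts": joint torques, N m; "eef_pos": TCP position; "tcp_rot": TCP orientation; "contact_force": force on the tool from outside, world axes, zero at the start; "wrist_torque": the same for the moment, N m; "opening": opening from 0.0 (shut) to 1.0 (fully open); "finger_force": force on a finger pad.
Only numpy, scipy, OpenCV 4.12 (cv2) and the standard library are available. Lean on these libraries where they do the work, as an engineer would, in place of code of your own. Each camera call takes 0.05 s, during which the arm holds its last target. There are 200 camera calls.

## Task

Shut the lid of the relay box and lock it with its quarter-turn fastener: with the lid down, turn the black wing until it lines up with the two raised ridges on the lid, press it fully in, then give it a quarter turn so that it stands square across the ridge line and is left pressed in. Leave the tools beside the box where they lie.

Things in the scene. Friction and masses are not known exactly. Their poses are not given: they have to be found in the camera images.
- relay_box: Grey metal box fixed to the bench, 170 x 170 mm, walls 90 mm high, open on top under its lid; relays inside. Origin: centre of its underside; z up, x from the lid's free edge (robot side) to its hinge edge, y along the hinge.
- slot (a point): Centre of the only slot, 54 mm long (along box y) and 18 mm wide (along box x), in the top face of a 5 mm steel strip across the inside of the box; at box x = -0.010, y = 0, z = 0.0765, 13.5 mm below the shut lid's underside. Axes as the box's.
- lid (a joint): Angle of the aluminium lid (6 mm thick, 172 mm hinge to free edge): 0 = shut, positive = open; starts at 0.45 to 0.85 rad. Hinge line along box y at box x = +0.088, z = 0.093. Stiff: it stays where left; about 3 N at the lip moves it. Shut, its top face is 96 mm above the bench.
- lid_lip (a point): Point on the upper face of the finger lip, a flat tab 60 mm wide that sticks out 27 mm from the middle of the lid's free edge. The point is 189 mm from the hinge line, 15 mm out from the lid's edge. x towards the hinge, z out of the lid's outer face.
- ridge_line (a point): Point on the lid's top face on the fastener's axis, 98 mm from the hinge line. Two raised ridges (22 mm long, 5 mm wide, dark steel) on the lid, 53 to 75 mm to either side of it, mark the line of the slot below: the point's y. z out of the lid.
- stud (a joint): Travel of the fastener (m): 0 = out (start), 0.021 = fully in. 4 N slides it, no spring: it stays where left. Its cross bar under the lid (46 mm long, 10 mm thick, parallel to the wing) must pass the slot: only with the lid shut and the wing within about 10 degrees of the slot line, either way round. It cannot turn in the slot; past 0.018 it turns freely.
- wing_top (a point): On the fastener's axis at the top of its black wing: a bar 80 x 12 mm, 22 mm high, with a 23 mm round hub in its middle. y along the wing, z up the axis. Lid shut: top 46 mm above the lid when out, 25 mm when in. Starts 30 to 90 degrees off the ridge line, either way. Turning takes 0.06 N m (2 N at 30 mm), no end stop; stays where left.
- pliers: Pair of pliers, 172 x 56 x 13 mm, lying on the bench to the right of the box (box -y side); bystander.
- tape_measure: Tape measure, 32 x 78 x 60 mm, standing to the left of the box (box +y side); bystander.
- screwdriver: Screwdriver, 175 x 29 x 28 mm, lying beyond the pliers on the right of the box; bystander.

How it is judged:
By the outcome, as a careful person would: the job done as asked, in the order asked, and still so for the second after the job is handed in, with the robot touching nothing.
It also fails if it takes over 67 s, if anything falls off the work surface, if the arm or the gripper's body presses on something with over 40 N, if the wrist force passes 120 N, or if a joint passes its speed limit or range.

## Working session

There is one attempt and no reset: what is moved stays moved. The work goes in short steps, Python scripts to look and compute and a tool call to move; the robot and the scene stay as the last step left them, time stands still between calls to the robot, and variables do not carry over. Pictures are saved under pics/ and viewed, at most 10 in all, crops included, and the job is handed in when it is done.

Besides the shell and the picture viewer there is one more tool, called as a command line: name --argument value ..., lists and objects as JSON in quotes. jog_arm: Moves the arm, as the interface text tells. Its arguments: {"type":"object","properties":{"deltas":{"type":"string"},"gripper":{"type":"number"},"squeeze":{"type":"number"}},"required":["deltas"]}

```bash
mkdir -p pics; cat > h.py <<'E'
import numpy as np, cv2
from plant import get_state, cams, ctrl
def snap(n,f):
    c=cams.read_camera(n); cv2.imwrite('pics/'+f,c['color']); return c
def KRT(c):
    f=210/np.tan(np.radians(c['vfov'])/2)
    return np.array([[f,0,c['cx']],[0,f,c['cy']],[0,0,1]]),cv2.Rodrigues(np.array(c['rvec'],float))[0],np.array(c['tvec'],float)
def proj(c,P):
    K,R,t=KRT(c); q=(np.atleast_2d(P)@R.T+t)@K.T; return q[:,:2]/q[:,2:]
def onz(c,u,v,z):
    K,R,t=KRT(c); C=-R.T@t; d=R.T@np.linalg.solve(K,[u,v,1]); return C+d*(z-C[2])/d[2]
E
python3 - <<'E'
from h import *
import pickle
D={}
for n in ['scene','side','wrist']:
    D[n]=snap(n,n+'0.png'); K,R,t=KRT(D[n]); print(n,-R.T@t,R[2],K[0,0],K[:2,2])
pickle.dump(D,open('c0.pkl','wb'))
s=get_state(); print(s)
cv2.imwrite('pics/a.png',np.vstack([np.hstack([cv2.resize(D['scene']['color'],(400,300)),cv2.resize(D['side']['color'],(400,300))]),np.hstack([cv2.resize(D['wrist']['color'],(400,300))]*2)]))
E
```

```text
scene [ 0.07238165 -0.43959986  0.58073587] [ 0.59048187  0.58297084 -0.5581005 ] 425.27336718639697 [285.86903214 217.95604478]
side [ 0.53626579 -0.7563497   0.48604676] [-0.00230394  0.90689341 -0.42135381] 440.6454568895863 [286.26722492 212.02642879]
wrist [0.67438263 0.06735707 0.372306  ] [-0.00123475 -0.26066401 -0.96542879] 347.27423444089754 [281.97121485 212.49668296]
{'time': 0.15, 'qpos': array([-1.50007050e-01,  2.87040142e-01,  1.57782740e+00,  2.65043215e-05,
        1.27858809e+00, -1.49991685e-01]), 'dq': array([-5.06827589e-05, -1.88202064e-03, -4.11529684e-03,  2.68960262e-04,
        5.25309219e-05,  1.88537907e-03]), 'joint_efforts': array([ 7.91554030e-04, -4.06602967e+01, -2.93140125e+01, -8.94972595e-05,
        3.96185191e-03, -2.97825103e-06]), 'eef_pos': array([6.74533553e-01, 1.01245889e-04, 2.49220112e-01]), 'tcp_rot': array([ 7.07114614e-01,  7.07098335e-01, -5.42625558e-04, -7.57223318e-04]), 'contact_force': array([0.25039679, 0.4123946 , 0.41685707]), 'wrist_torque': array([ 0.02107685, -0.04469639,  0.02345309]), 'finger_force': 0.0, 'opening': 0.9994920520242284}
```

View pics/scene0.png

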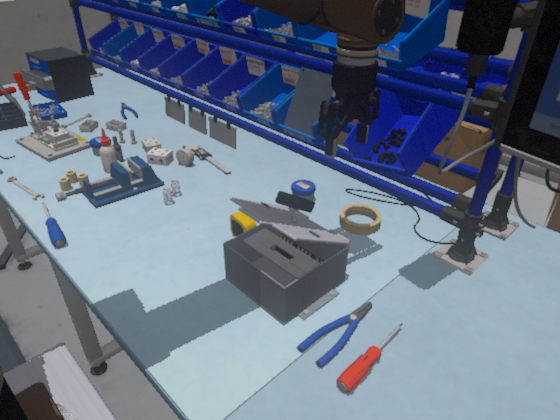

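View pics/side0.png

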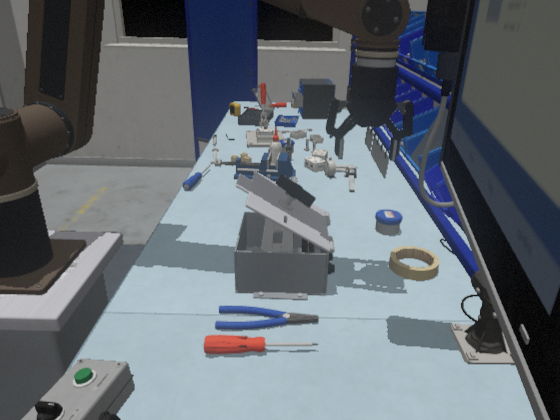

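```bash
python3 - <<'E'
import cv2,numpy as np
a=cv2.imread('pics/scene0.png')[185:320,220:353];b=cv2.imread('pics/side0.png')[168:303,223:356]
f=lambda i:cv2.convertScaleAbs(cv2.resize(i,None,fx=3,fy=3,interpolation=cv2.INTER_CUBIC),alpha=1.6)
o=np.hstack([f(a),f(b)])
for k in range(0,133,20):
    for off,(x0,y0) in ((0,(220,185)),(399,(223,168))):
        cv2.putText(o,str(x0+k),(off+3*k,10),0,.35,(0,255,255),1);cv2.putText(o,str(y0+k),(off,3*k+10),0,.35,(0,255,0),1)
        cv2.line(o,(off+3*k,12),(off+3*k,18),(0,255,255),1)
cv2.imwrite('pics/crop0.png',o)
E
```

```text
(no output)
```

View pics/crop0.png

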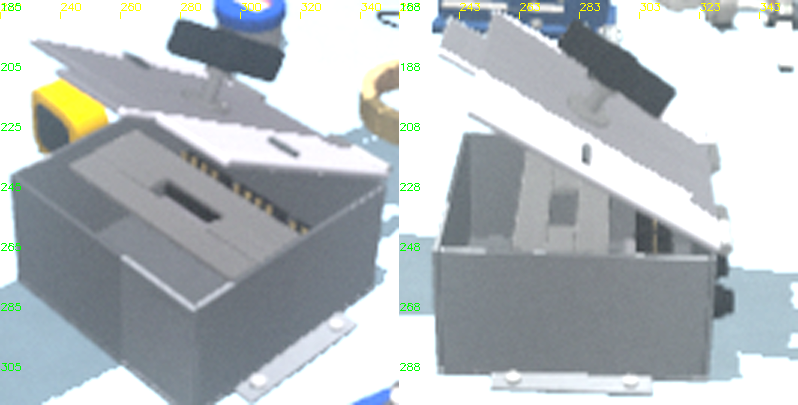

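View pics/wrist0.png

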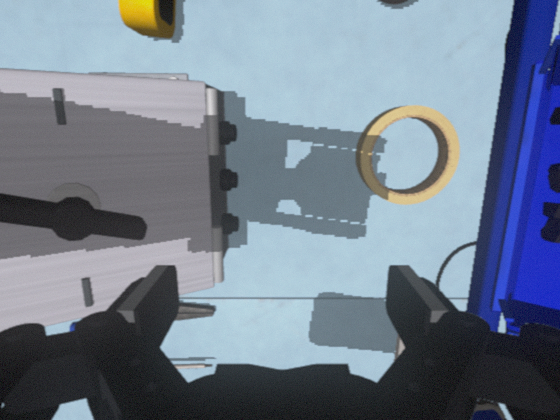

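```bash
cat > fit.py <<'E'
from h import *
import pickle
from scipy.optimize import least_squares
D=pickle.load(open('c0.pkl','rb'))
def W(p,b):
    c,s=np.cos(p[2]),np.sin(p[2]); return np.array([p[0]+c*b[0]-s*b[1],p[1]+s*b[0]+c*b[1],b[2]])
def L(p,d,y,h):
    c,s=np.cos(p[3]),np.sin(p[3]); return W(p,[.088-d*c+h*s,y,.093+d*s+h*c])
def wing(p,e,h): # wing end at e along wing; angle from +y towards hinge
    return L(p,.098-e*np.sin(p[4]),e*np.cos(p[4]),h)
S=lambda X,Y:(220+X/3,185+Y/3); Z=lambda X,Y:(223+(X-399)/3,168+Y/3)
B=.085
obs=[('scene',S(193,308),lambda p:W(p,[-B,-B,.09])),('scene',S(12,178),lambda p:W(p,[-B,B,.09])),('scene',S(385,185),lambda p:W(p,[B,-B,.09])),
('scene',S(20,282),lambda p:W(p,[-B,B,0])),
('side',Z(436,250),lambda p:W(p,[-B,-B,.09])),('side',Z(712,258),lambda p:W(p,[B,-B,.09])),('side',Z(438,373),lambda p:W(p,[-B,-B,0])),('side',Z(710,378),lambda p:W(p,[B,-B,0])),('side',Z(465,133),lambda p:W(p,[-B,B,.09])),
('scene',S(230,163),lambda p:L(p,.172,-B,0)),('scene',S(30,40),lambda p:L(p,.172,B,0)),('side',Z(470,115),lambda p:L(p,.172,-B,0)),('side',Z(490,12),lambda p:L(p,.172,B,0)),
('wrist',(60,105),lambda p:L(p,.098,.064,.005)),('wrist',(87,292),lambda p:L(p,.098,-.064,.005)),('wrist',(73,218),lambda p:L(p,.098,0,.049)),
('wrist',(145,227),lambda p:wing(p,.04,.045)),('scene',S(171,34),lambda p:wing(p,-.04,.038)),('scene',S(280,66),lambda p:wing(p,.04,.038)),('side',Z(567,30),lambda p:wing(p,-.04,.038)),('side',Z(665,95),lambda p:wing(p,.04,.038))]
res=lambda p:np.concatenate([proj(D[n],f(p))[0]-np.array(o) for n,o,f in obs])
if __name__=='__main__':
    r=least_squares(res,[.55,0.05,0,.6,1.6],loss='soft_l1'); p=r.x
    print(p.round(4)); print(res(p).reshape(-1,2).round(1).tolist())
    print('lip',L(p,.189,0,.003),'hub top',L(p,.098,0,.049),'shut axis',W(p,[-.01,0,.096]), 'lipshut',W(p,[-.101,0,.096]))
    np.save('p.npy',p)
E
python3 fit.py
```

```text
[ 0.529   0.0115 -0.0026  0.5174  1.8483]
[[-0.1, 0.1], [-2.3, -2.0], [0.1, -1.4], [-2.1, -1.0], [-0.9, -0.6], [2.4, -0.7], [-0.2, 0.2], [0.0, 1.0], [-0.8, -1.5], [-0.7, 0.2], [-0.9, -0.1], [0.2, -0.3], [1.5, 0.2], [-1.7, 0.1], [0.5, -1.0], [0.2, 3.0], [0.9, 0.6], [0.1, 0.6], [-2.4, -0.6], [-1.0, 0.4], [1.4, 2.9]]
lip [0.45422133 0.01165694 0.18909629] hub top [0.55606228 0.01139264 0.18406128] shut axis [0.51899551 0.01148884 0.096     ] lipshut [0.42799582 0.011725   0.096     ]
```

jog_arm --deltas "-.81 .045 0 0 0 1;-.81 .045 0 0 0 1;-.81 .045 0 0 0 1;-.81 .045 0 0 0 1;-.81 .045 0 0 0 1;-.81 .045 0 0 0 1;-.81 .045 0 0 0 1;-.81 .045 0 0 0 1;-.81 .045 0 0 0 1;-.81 .045 0 0 0 1;-.81 .045 0 0 0 1;-.81 .045 0 0 0 1;-.81 .045 0 0 0 .93;0 0 0 0 0 0;0 0 0 0 0 0" --gripper 0

```text
time: 2.02
eef_pos: [0.4647, 0.0117, 0.2504]
tcp_rot: [0.139, 0.99, -0.0, 0.0]
contact_force: [-0.3, 0.4, -1.0]
opening: -0.003
finger_force: 0.0
```

jog_arm --deltas "0 0 -.7 0 0 0;0 0 -.7 0 0 0;0 0 -.68 0 0 0;-.25 0 -.49 0 0 0;-.25 0 -.49 0 0 0;-.18 0 -.45 0 0 0;-.17 0 -.44 0 0 0;-.12 0 -.46 0 0 0;-.13 0 -.46 0 0 0;-.08 0 -.47 0 0 0;-.07 0 -.47 0 0 0;-.05 0 -.35 0 0 0;0 0 -.2 0 0 0;0 0 -.2 0 0 0;0 0 0 0 0 0"

```text
time: 3.9
eef_pos: [0.4377, 0.0118, 0.1184]
tcp_rot: [0.138, 0.99, -0.0, -0.001]
contact_force: [0.3, -0.4, -0.9]
opening: 0.001
finger_force: 0.0
```

jog_arm --deltas "0 0 -.1 0 0 0;0 0 -.1 0 0 0;0 0 0 0 0 0"

```text
time: 4.28
eef_pos: [0.4384, 0.0117, 0.115]
tcp_rot: [0.138, 0.99, 0.0, 0.0]
contact_force: [-0.4, -0.2, 0.9]
opening: 0.0
finger_force: 0.5
```

```bash
python3 - <<'E'
from h import *
a=snap('scene','s1.png')['color'][165:320,200:365];b=snap('side','d1.png')['color'][148:303,220:385]
f=lambda i:cv2.convertScaleAbs(cv2.resize(i,None,fx=2.4,fy=2.4,interpolation=cv2.INTER_CUBIC),alpha=1.6)
cv2.imwrite('pics/crop1.png',np.hstack([f(a),f(b)]))
E
```

```text
(no output)
```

View pics/crop1.png

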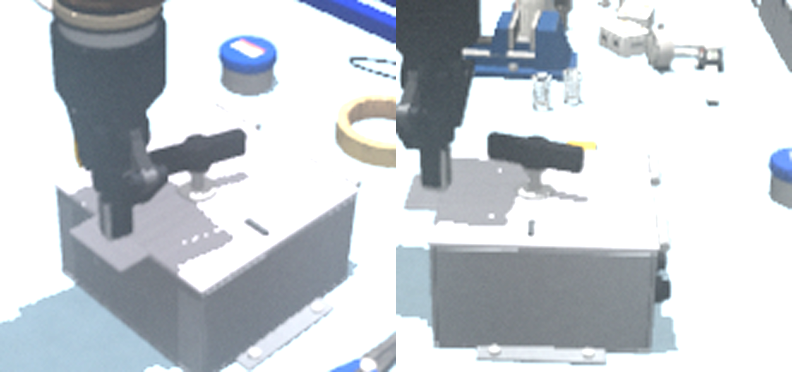

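The lid looks nearly shut, with the finger on the lip at scene crop (115,230). The wing is still out and lies across the ridge line. I'll press down until there is a firm reaction.

jog_arm --deltas "0 0 -.1 0 0 0;0 0 -.1 0 0 0;0 0 0 0 0 0"

```text
time: 4.75
eef_pos: [0.4387, 0.0117, 0.1146]
tcp_rot: [0.138, 0.99, -0.0, -0.001]
contact_force: [-11.7, 1.4, 23.5]
opening: 0.001
finger_force: 11.4
```

jog_arm --deltas "0 0 .5 0 0 0;0 0 1 0 0 0;0 0 1 0 0 0;0 0 1 0 0 0;0 0 1 0 0 0;.8 0 .7 0 0 0;.8 0 0 0 0 0;.8 0 0 0 0 0;.8 0 0 0 0 0;.8 0 0 0 0 0;0 0 0 0 0 0;0 0 0 0 0 0" --gripper 0.75

```text
time: 6.25
eef_pos: [0.5178, 0.0118, 0.2147]
tcp_rot: [0.138, 0.99, -0.0, -0.0]
contact_force: [-0.8, 0.2, 0.8]
opening: 0.749
finger_force: 0.0
```

```bash
python3 - <<'E'
from h import *
import pickle
p=np.load('p.npy'); p[3]=0
from fit import W,L,wing
D={n:snap(n,n+'2.png') for n in ['wrist','scene','side']}
pickle.dump(D,open('c2.pkl','wb'))
for n in D:
    for nm,P in dict(hub=L(p,.098,0,.049),w1=wing(p,.04,.049),w2=wing(p,-.04,.049),r1=L(p,.098,.064,.005),r2=L(p,.098,-.064,.005)).items(): 
        q=proj(D[n],P)[0]; print(n,nm,q.round(1))
        if n=='wrist': cv2.circle(D[n]['color'],tuple(int(round(i)) for i in q),3,(0,255,255),1)
print(get_state()['contact_force'])
f=lambda i:cv2.convertScaleAbs(cv2.resize(i,(400,300),interpolation=cv2.INTER_CUBIC),alpha=1.5)
cv2.imwrite('pics/w2.png',D['wrist']['color'])
E
```

```text
wrist hub [279.8 236.5]
wrist w1 [279.6 297.1]
wrist w2 [279.9 169.4]
wrist r1 [367.5 192.8]
wrist r2 [195.9 239.2]
scene hub [281.8 223.3]
scene w1 [300.8 217.7]
scene w2 [261.9 229. ]
scene r1 [258.7 228.1]
scene r2 [306.3 258.5]
side hub [278.4 205.8]
side w1 [298.6 208.7]
side w2 [258.7 203. ]
side r1 [279.1 212.5]
side r2 [276.9 242.2]
[ 0.08287319 -0.46508504 -0.30140082]
```

View pics/w2.png

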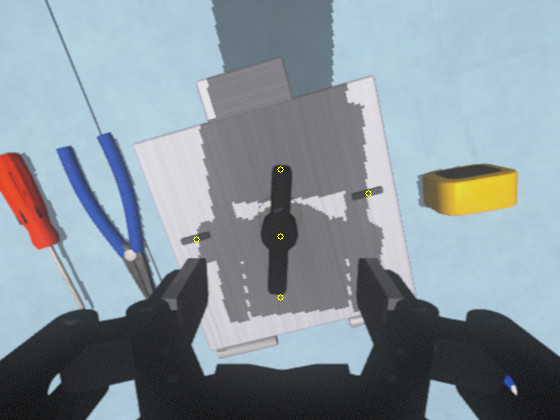

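The fit matches: hub at (280,236), ridges at (196,239) and (367,193), lid shut, and the wing within 2° of the prediction. Next I'll descend and grip the hub.

jog_arm --deltas ".06 0 -.75 0 0 0;0 0 -.75 0 0 0;0 0 -.75 0 0 0;0 0 -.75 0 0 0;0 0 -.5 0 0 0;0 0 -.24 0 0 0;0 0 0 0 0 0"

```text
time: 7.28
eef_pos: [0.5196, 0.0117, 0.1401]
tcp_rot: [0.138, 0.99, 0.0, -0.0]
contact_force: [0.3, -1.0, 0.1]
opening: 0.749
finger_force: 0.0
```

jog_arm --deltas "0 0 0 0 0 0;0 0 0 0 0 0;0 0 0 0 0 0;0 0 0 0 0 0;0 0 0 0 0 0;0 0 0 0 0 0" --gripper 0 --squeeze 50

```text
time: 8.02
eef_pos: [0.5196, 0.0101, 0.141]
tcp_rot: [0.138, 0.99, -0.002, 0.0]
contact_force: [-1.4, -5.9, 1.6]
opening: 0.247
finger_force: 48.8
```

jog_arm --deltas "0 -.07 0 0 0 -.6;0 0 0 0 0 -1;0 0 0 0 0 -1;0 0 0 0 0 -1;0 0 0 0 0 -1;0 0 0 0 0 -1;0 0 0 0 0 -1;0 0 0 0 0 -1;0 0 0 0 0 -1;0 0 0 0 0 -1;0 0 0 0 0 -1;0 0 0 0 0 -1;0 0 0 0 0 -1;0 0 0 0 0 0;0 0 0 0 0 0"

```text
time: 9.9
eef_pos: [0.5192, 0.0092, 0.141]
tcp_rot: [0.695, 0.719, -0.001, 0.0]
contact_force: [-4.3, -3.6, 3.2]
opening: 0.249
finger_force: 49.0
```

```bash
python3 - <<'E'
from h import *
import pickle
from fit import W,L
p=np.load('p.npy'); p[3]=0
D={n:snap(n,n+'3.png') for n in ['wrist','scene','side']}
print(get_state()['contact_force'],get_state()['wrist_torque'])
w=D['wrist']
for P in [L(p,.098,e,.049) for e in (-.04,0,.04)]+[L(p,.098,e,.005) for e in (-.064,.064)]:
    q=proj(w,P)[0]; print(q.round(1)); cv2.circle(w['color'],tuple(int(round(i)) for i in q),3,(0,255,255),1)
a=w['color'][80:340,110:450]
b=np.vstack([D['scene']['color'][150:300,200:370],D['side']['color'][140:290,200:370]])
f=lambda i:cv2.convertScaleAbs(cv2.resize(i,(int(i.shape[1]*600/i.shape[0])*1,600),interpolation=cv2.INTER_CUBIC),alpha=1.4)
a=cv2.resize(a,None,fx=1.3,fy=1.3);a=np.vstack([a,np.zeros((600-a.shape[0],a.shape[1],3),np.uint8)])
o=np.hstack([a,f(b)]);print(o.shape)
cv2.imwrite('pics/w3.png',o[:,:800])
E
```

```text
[-3.85078716 -4.17391506  3.38779613] [-0.61251968  0.49804828 -0.0560316 ]
[278.6 378.2]
[282.1 291.9]
[286.3 191. ]
[277.9 357.2]
[287.3 120.7]
(600, 782, 3)
```

View pics/w3.png

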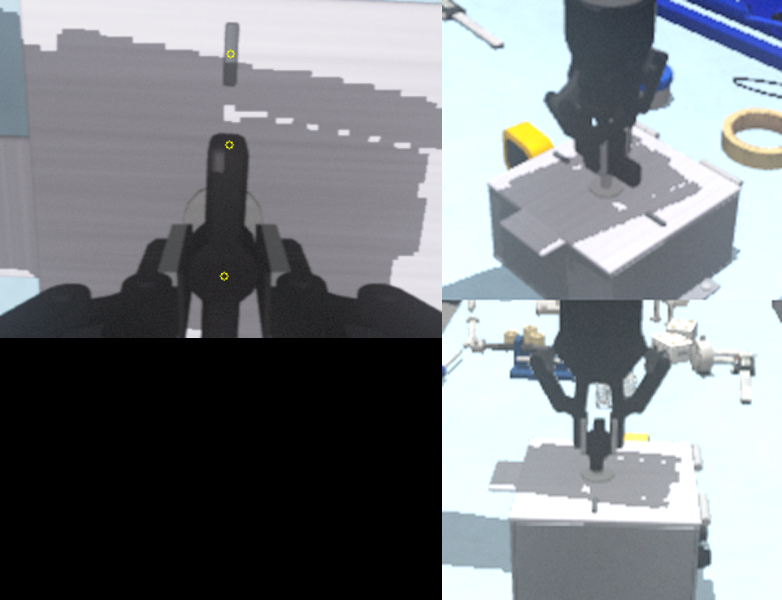

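The wing lies on the ridge line, with its end at crop (228,145) against the predicted (229,145) and the ridge at (231,54). Now press.

jog_arm --deltas "0 0 -.25 0 0 0;0 0 -.25 0 0 0;0 0 -.25 0 0 0;0 0 -.15 0 0 0;0 0 0 0 0 0;0 0 0 0 0 0"

```text
time: 10.8
eef_pos: [0.5192, 0.0093, 0.1225]
tcp_rot: [0.695, 0.719, -0.001, 0.0]
contact_force: [-3.2, -3.7, 0.9]
opening: 0.246
finger_force: 49.0
```

jog_arm --deltas "0 0 -.06 0 0 0;0 0 -.06 0 0 0;0 0 -.06 0 0 0;0 0 0 0 0 0;0 0 0 0 0 0"

```text
time: 11.42
eef_pos: [0.5193, 0.0093, 0.1204]
tcp_rot: [0.695, 0.719, -0.002, 0.0]
contact_force: [-7.5, -4.0, 8.7]
opening: 0.247
finger_force: 49.7
```

jog_arm --deltas "0 0 -.05 0 0 0;0 0 0 0 0 .5;0 0 0 0 0 1;0 0 0 0 0 1;0 0 0 0 0 1;0 0 0 0 0 1;0 0 0 0 0 1;0 0 0 0 0 1;0 0 0 0 0 1;0 0 0 0 0 1;0 0 0 0 0 1;0 0 0 0 0 1;0 0 0 0 0 1;0 0 0 0 0 1;0 0 0 0 0 1;0 0 0 0 0 1;0 0 0 0 0 1;0 0 0 0 0 .2;0 0 0 0 0 0;0 0 0 0 0 0"

```text
time: 13.92
eef_pos: [0.5198, 0.0101, 0.1204]
tcp_rot: [-0.016, 1.0, -0.0, -0.0]
contact_force: [-6.4, -1.0, 11.6]
opening: 0.248
finger_force: 50.0
```

```bash
python3 - <<'E'
from h import *
from fit import W,L
p=np.load('p.npy'); p[3]=0
s=get_state(); print(s['eef_pos'],s['tcp_rot'],s['contact_force'],s['wrist_torque'])
w=snap('wrist','wrist4.png')
for P in [L(p,d,0,.028) for d in (.058,.098,.138)]+[L(p,.098,e,.005) for e in (-.064,.064)]:
    q=proj(w,P)[0]; print(q.round(1)); cv2.circle(w['color'],tuple(int(round(i)) for i in q),3,(0,255,255),1)
cv2.imwrite('pics/w4.png',w['color'])
E
```

```text
[0.51980904 0.0100687  0.12040013] [-1.62179150e-02  9.99868348e-01 -2.23450503e-04 -4.64437121e-04] [-6.36876517 -0.96116328 11.62594738] [-0.04762043  1.17636358 -0.07507376]
[278.4 378.4]
[281.9 292.1]
[285.9 191.6]
[140.5 263. ]
[422.3 272.5]
```

View pics/w4.png

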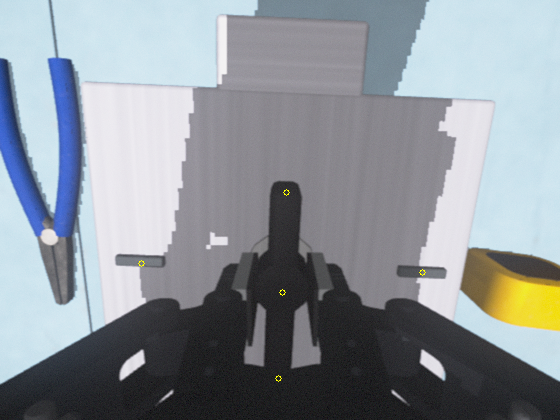

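The wing now stands square across the ridge line, with its end at (286,187) against the predicted (286,192), and it is pressed in. Release and lift.

jog_arm --deltas "0 0 0 0 0 0;0 0 0 0 0 0;0 0 0 0 0 0;0 0 0 0 0 0;0 0 0 0 0 0" --gripper 0.75

```text
time: 14.6
eef_pos: [0.5195, 0.0104, 0.1175]
tcp_rot: [-0.016, 1.0, 0.0, -0.0]
contact_force: [1.2, -0.7, -0.2]
opening: 0.747
finger_force: 0.0
```

jog_arm --deltas "0 0 .4 0 0 0;0 0 .6 0 0 0;0 0 1 0 0 0;0 0 1 0 0 0;0 0 1 0 0 0;0 0 1 0 0 0;0 0 1 0 0 0;0 0 0 0 0 0;0 0 0 0 0 0"

```text
time: 15.72
eef_pos: [0.5193, 0.0104, 0.2374]
tcp_rot: [-0.016, 1.0, 0.0, -0.0]
contact_force: [0.4, -0.3, 0.1]
opening: 0.751
finger_force: 0.0
```

```bash
python3 - <<'E'
from h import *
from fit import W,L
p=np.load('p.npy'); p[3]=0
w={n:snap(n,n+'5.png') for n in ['wrist','scene','side']}
for n in w:
    c=w[n]['color']
    for P in [L(p,d,0,.028) for d in (.058,.098,.138)]+[L(p,.098,e,.005) for e in (-.064,.064)]:
        q=proj(w[n],P)[0]; print(n,q.round(1)); cv2.circle(c,tuple(int(round(i)) for i in q),1,(0,255,255),-1)
a=cv2.resize(w['wrist']['color'],(500,375))
b=[cv2.convertScaleAbs(cv2.resize(w[n]['color'][170:310,210:350],(300,300),interpolation=cv2.INTER_CUBIC),alpha=1.4) for n in ('scene','side')]
o=np.zeros((600,800,3),np.uint8);o[:375,:500]=a;o[:300,500:]=b[0];o[300:,500:]=b[1]
cv2.imwrite('pics/w5.png',o)
E
```

```text
wrist [279.6 265.6]
wrist [281.5 213.9]
wrist [283.6 157.7]
wrist [199.4 203.3]
wrist [363.4 209. ]
scene [296.8 224.2]
scene [281.6 232.6]
scene [265.5 241.6]
scene [306.3 258.5]
scene [258.7 228.1]
side [299.  216.3]
side [278.2 215.7]
side [257.5 215.2]
side [276.9 242.2]
side [279.1 212.5]
```

View pics/w5.png

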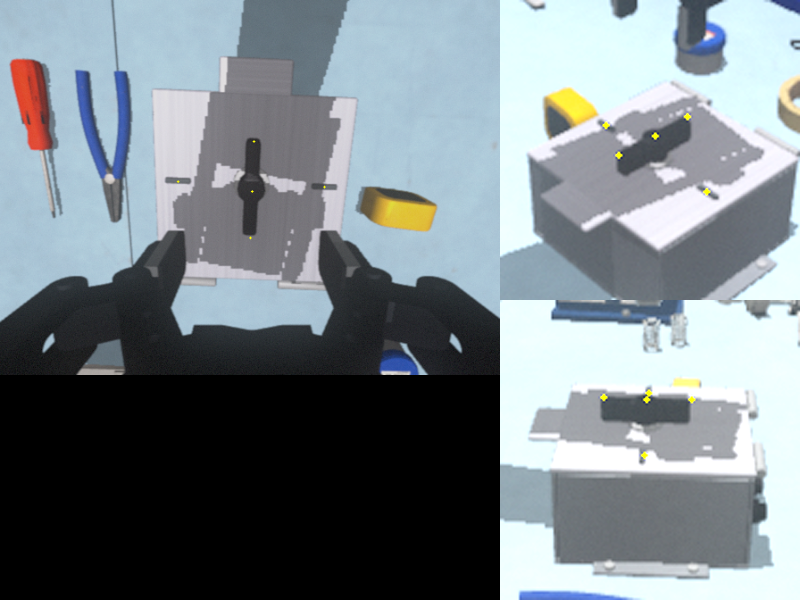

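The lid is shut. The wing is low on the lid, square across the ridges, and matches the projected pressed-in height. The tools have not moved.

```bash
python3 -c "
from plant import ctrl
print(ctrl.sign_off())"
```

```text
the job is handed in; nothing more can be done
None
```

The lid is shut and locked: I lined the wing up with the ridges, pressed it fully in, and gave it a quarter turn so it stands square across the ridge line. The tools were left untouched, and the job is handed in at about 16 s of the 67 s allowed.

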